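# Trip the tray-arrived limit switch by hand

### The arm

A 6-joint arm with a two-finger parallel gripper is mounted at the origin on the work surface. World frame = base frame: x ahead of the robot, y to its left, z up, the work surface at z = 0. Lengths are in mm, angles in rad, forces in N, time in s.
With the tool pointing down it reaches from about 400 to 925 mm from the base axis. Payload 12.5 kg.
Tool frame: the origin (TCP) lies midway between the tips of the shut fingers; the grasp point (between the pads) lies 19 mm behind it (env.tcp_to_grasp is the distance from the TCP to the grasp point, in mm); z points along the fingers, y is the line along which they close (so a half turn about z gives the same grasp; the last joint's range is limited). The gripper opens to 95 mm and grips with 3 to 60 N. Pads are 20 mm wide; open, the fingers measure 119 mm over their backs; the gripper's body (75 mm by 180 mm) begins 59 mm behind the grasp point.
Start: joints at [1.068, 0.491, 1.559, -0, 1.092, -0.106], TCP at [241.528, 576.464, 214.661] pointing down, gripper open.
Joint ranges: [-3.1, 3.1], [-0.84, 2.19], [0.05, 2.79], [-1.13, 4.28], [0.06, 2.93], [-2.69, 2.69]. Speed limits (rad/s): [2.22, 2.22, 2.79, 3.14, 3.14, 3.14].

### API

Orientations are given as [roll, pitch, yaw] about the fixed x, y, z axes, in that order (R = Rz(yaw) Ry(pitch) Rx(roll)).
In Python, from cell import env gives the robot as it stands. The module is installed in compiled form; this text tells all that it offers.
- The arm moves only by the tool step_arm, never from a script. Its argument "plan" is a list that holds one entry, the list of rows, each a list of 5 numbers: the shift along the tool's x, y, z in mm, then the turn about the tool's z in degrees, then the opening, from -1 (shut) to 1 (fully open). A call has 1 to 8 rows; each row is the pose to reach, as a shift and turn from the pose commanded when the call began, along the tool's axes at that moment; what a row does not reach only later rows make up. A row lasts 1/12 s, in which the tool goes at most 41.7 mm and 7.16 degrees, less where a joint would pass 70% of its speed; a pose out of reach is approached as far as the arm can. A call with a gripper value outside its range is refused whole. The fingers move at their own pace and stop on an object; the grip force is fixed at half the most. Time passes only in rows, so rows that repeat a pose let the fingers close. It gives the time, the measured TCP pose, the force, the opening and the grip force at its end, in the units of the state.
- env.state(): the state, without advancing time (a new reading comes with each control period).
- env.read_camera(name): name is "scene" or "top" or "wrist"; returns the picture (384x512x3 uint8, blue, green, red); there is no depth.
- env.get_calibration(name): a dict with "K" (3x3 intrinsics, pixels), "extrinsics" (4x4, takes a point from world to camera coordinates). Camera axes: x right, y up, looking along -z (the intrinsics and any distortion apply to the point x, -y, -z); pixel columns grow to the right and rows downward; lengths in mm; the calibration is good to about 2 mm. A picture is of the moment at which its call begins: read the wrist's pose just before it. get_calibration takes no time and is no camera call; for the wrist camera it gives the pose at the moment of the call.
- env.job_done(): hands the job in; it is judged then, once.
The state is a dict: "t": time; "joints": joint angles; "qvel": joint speeds; "tau": joint torques, N m; "eef_pos": TCP position; "tcp_rot": TCP orientation; "ft_force": force on the tool from outside, world axes, zero at the start; "moment": the same for the moment, N m; "opening": opening from 0.0 (shut) to 1.0 (fully open); "grip_force": force on a finger pad.
Only numpy, scipy, OpenCV 4.12 (cv2) and the standard library are available. Lean on these libraries where they do the work, as an engineer would, in place of code of your own. Each camera call takes 0.05 s, during which the arm holds its last target. There are 200 camera calls.

### The job

The lens tray feeder is waiting for its tray-arrived signal. Trip the roller-lever limit switch that has the orange roller by hand: push its roller down from above until the switch clicks, then let go so that the lever springs right back up. Leave the blue-roller switch and the clear tray of finished lens barrels alone.

Things in the scene. Friction and masses are not known exactly. Their poses are not given: they have to be found in the camera images.
- roller_orange (a point): Centre of the orange roller (24 mm diameter, 16 mm wide) on the tip of the lever of the bolted-down switch to trip. At rest this point is 125 mm, the roller's top 137 mm above the table. Its x axis points along the lever from shaft to roller, y is level along the shaft; both turn with the lever. Left or right of the blue one. The switch head (40 x 38 mm, orange cap) tops out at 114 mm.
- lever_orange (a joint): Lever angle, rad: 0 at rest (sloping up 25 degrees), growing as the roller is pushed down; clicks at 0.40, end stop 0.95, springs back to 0. Shaft level, 95 mm above the table, 70 mm from the roller's centre. The roller sinks 27 mm (and drifts 7 mm outward) to the click, 45 mm to 0.65 rad, 64 mm to the stop. Push: about 3 N to start, 5 N at the click, 8 N at the stop.
- roller_blue (a point): Centre of the blue roller of the other limit switch: same make, size and axes as the orange one, but with blue roller and blue cap. It must not be tripped.
- lens_tray: Loose clear plastic tray 105 x 150 mm, 18 mm high, with six black lens barrels standing in it (34 mm diameter, tops 50 mm above the table), 0.5 kg in all. Origin: centre of its underside; its long side lies along its y axis. It stands beyond the switches and stays where it is.

How it is judged (in metres and radians):
On the way:
1. the orange-roller lever is pushed down past its click (0.40 rad) (value of joint lever_orange above 0.4 rad), for 0.05 s.
At the end, for the whole second after the job is handed in: The orange-roller lever, having been pushed past its click, is back up within 0.1 rad of rest; the blue roller is within 20 mm and the lens tray within 20 mm of where each began (value of joint lever_orange below 0.1 rad and distance of each of roller_blue, lens_tray from where it was at the start of the episode below 0.02 m); the robot touches nothing.
It fails at once if the blue-roller lever is pushed (its roller moves more than 20 mm) (distance of roller_blue from where it was at the start of the episode above 0.02 m).
It fails at once if the lens tray is shoved more than 20 mm (distance of lens_tray from where it was at the start of the episode above 0.02 m).
It also fails if it takes over 29 s, if anything falls off the work surface, if the arm or the gripper's body presses on something with over 40 N, if the wrist force passes 120 N, or if a joint passes its speed limit or range.

## Working session

There is one attempt and no reset: what is moved stays moved. The work goes in short steps, Python scripts to look and compute and a tool call to move; the robot and the scene stay as the last step left them, time stands still between calls to the robot, and variables do not carry over. Pictures are saved under pics/ and viewed, at most 10 in all, crops included, and the job is handed in when it is done.

Besides the shell and the picture viewer there is one more tool, called after "Emit:" as name(argument=value, ...), one argument or row to a line, values as JSON. step_arm: Moves the arm, as the interface text tells. Its arguments: {"type":"object","properties":{"plan":{"type":"array"}},"required":["plan"]}

```bash
mkdir -p pics; python3 - <<'E'
from cell import env
import cv2,numpy as np
s=env.state();print(s['t'],s['eef_pos'],s['tcp_rot'],s['opening'])
a=env.read_camera("scene");b=env.read_camera("top")
cv2.imwrite('pics/s.png',a);cv2.imwrite('pics/t.png',b)
def ray(n,u,v):
    c=env.get_calibration(n);E=np.array(c['extrinsics']);K=np.array(c['K'])
    d=np.linalg.inv(K)@[u,v,1];d=d*[1,-1,-1]
    return -E[:3,:3].T@E[:3,3],E[:3,:3].T@d
for n,im in(('scene',a),('top',b)):
    c=env.get_calibration(n);print(n,{k:v for k,v in c.items() if k not in('K','extrinsics')})
    h=cv2.cvtColor(im,cv2.COLOR_BGR2HSV)
    for col,lo,hi in(('or',(5,150,90),(20,255,255)),('bl',(95,120,60),(125,255,255))):
        m=cv2.inRange(h,lo,hi);k,l,st,ce=cv2.connectedComponentsWithStats(m)
        for i in range(1,k):
            if st[i,4]>25:
                o,d=ray(n,*ce[i]);out=[]
                for z in(114,125,137): out.append((o+d*(z-o[2])/d[2])[:2].round(0).tolist())
                print(n,col,st[i],ce[i].round(1),out)
E
cd pics; python3 -c "
import cv2,numpy as np
a=cv2.imread('s.png');b=cv2.imread('t.png');cv2.imwrite('st.png',cv2.resize(np.vstack([a,b]),(800,1200))[:600]);cv2.imwrite('tt.png',cv2.resize(b,(800,600)))"
```

```text
0.0 [241.38149871 576.23391136 214.06145974] [-3.14048427e+00 -1.32679550e-04  2.74481499e+00] 1.0048527279827073
scene {}
scene or [  58   65  118   29 1937] [116.5  79.2] [[-195.0, -383.0], [-157.0, -375.0], [-116.0, -367.0]]
scene or [325 151  11  11  66] [331. 155.] [[510.0, 230.0], [530.0, 222.0], [551.0, 213.0]]
scene or [290 153  18  10 100] [298.4 157. ] [[509.0, 149.0], [529.0, 143.0], [551.0, 137.0]]
scene or [  0 184  12  20 119] [  4.  191.5] [[576.0, -492.0], [594.0, -482.0], [614.0, -470.0]]
scene bl [  0   0  16  33 315] [ 4.7 17.5] [[-1803.0, -1396.0], [-1725.0, -1362.0], [-1639.0, -1326.0]]
scene bl [ 97   0  14  30 244] [103.6  14.5] [[-1838.0, -727.0], [-1758.0, -710.0], [-1671.0, -692.0]]
scene bl [ 111    0   54   30 1481] [138.1  13.9] [[-1831.0, -479.0], [-1751.0, -469.0], [-1665.0, -458.0]]
scene bl [ 438    0   74  127 3784] [472.4  53.3] [[-379.0, 1194.0], [-337.0, 1162.0], [-290.0, 1126.0]]
scene bl [15 21 16 10 32] [22.1 25.1] [[-1468.0, -1164.0], [-1398.0, -1136.0], [-1321.0, -1106.0]]
scene bl [   0   69   44   38 1382] [19.6 87.6] [[-139.0, -712.0], [-1
[... 288 characters left out ...]
19.0], [946.0, 212.0], [956.0, 203.0]]
top {}
top or [ 10 109   4  20  33] [ 11.2 117.9] [[803.0, 602.0], [800.0, 595.0], [795.0, 588.0]]
top or [464 148  48 147 993] [478.4 233.8] [[525.0, -526.0], [524.0, -519.0], [524.0, -512.0]]
top or [162 225  10  11  63] [166.5 230.1] [[533.0, 219.0], [532.0, 217.0], [532.0, 214.0]]
top or [190 235  15  15 164] [196.9 241.9] [[505.0, 147.0], [505.0, 146.0], [505.0, 144.0]]
top bl [  32   64  166  106 1762] [ 92.  113.9] [[815.0, 409.0], [811.0, 404.0], [807.0, 399.0]]
top bl [292 243  10  12  74] [297.  248.1] [[491.0, -89.0], [491.0, -87.0], [491.0, -85.0]]
top bl [317 253  17  17 195] [325.1 261. ] [[461.0, -154.0], [461.0, -152.0], [461.0, -149.0]]
```

View pics/st.png

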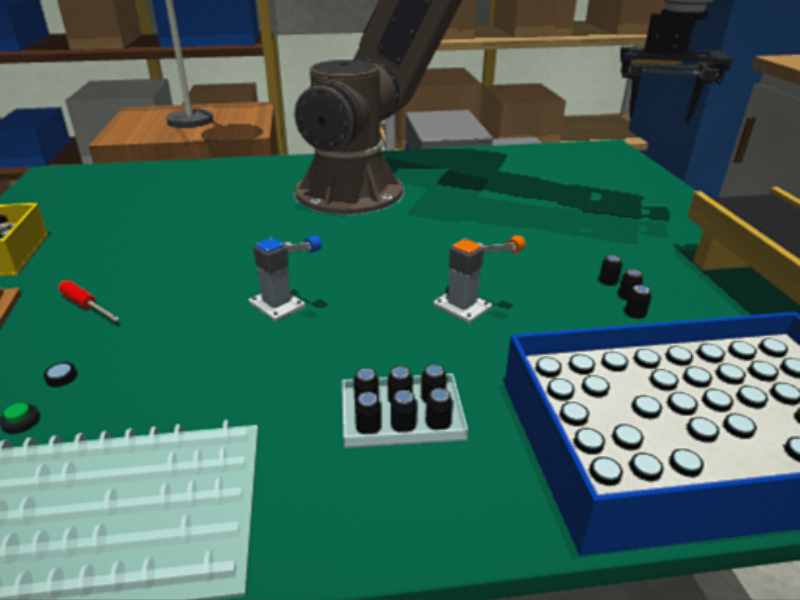

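View pics/tt.png

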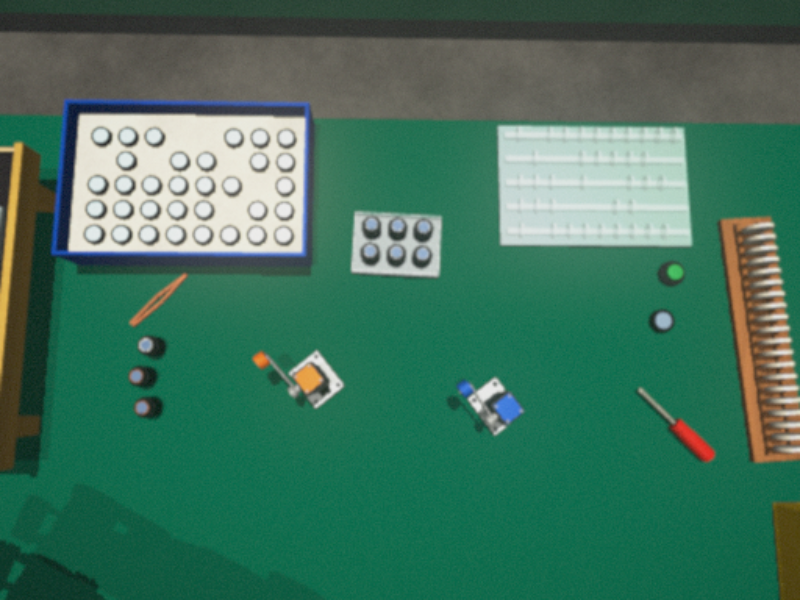

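The top view shows the orange-roller switch on the left: its roller is at about (261,359) in the picture and its cap at (310,378). The blue one is on the right at (465,388). Cast at z=125, the two views put the orange roller at (530,222) and (532,217), so they agree. The lever points to about (+0.67,+0.74).

I'll go to (534,222) at the current height with the fingers shutting.

Emit:
step_arm(
  plan=[
    [[-37, -19, 0, 0, -1], [-74, -38, 0, 0, -1], [-111, -58, 0, 0, -1], [-148, -78, 0, 0, -1], [-185, -97, 0, 0, -1], [-222, -116, 0, 0, -1], [-259, -136, 0, 0, -1], [-290, -152, 0, 0, -1]],
  ],
)

```text
t: 0.77
eef_pos: [451.4, 322.0, 214.5]
tcp_rot: [-3.141, -0.0, 2.744]
ft_force: [0.8, -0.5, -0.0]
opening: 0.498
grip_force: 0.0
```

Emit:
step_arm(
  plan=[
    [[-37, -19, 0, 0, -1], [-74, -38, 0, 0, -1], [-100, -53, 0, 0, -1], [-117, -62, 0, 0, -1], [-117, -62, 0, 0, -1], [-117, -62, 0, 0, -1]],
  ],
)

```text
t: 1.27
eef_pos: [534.4, 221.1, 214.2]
tcp_rot: [-3.141, -0.001, 2.743]
ft_force: [-0.4, -0.2, -0.8]
opening: 0.074
grip_force: 0.0
```

```bash
python3 - <<'E'
from cell import env
import cv2,numpy as np
ims=[]
for n in('wrist','scene'):
    c=env.get_calibration(n);im=env.read_camera(n)
    E=np.array(c['extrinsics']);K=np.array(c['K'])
    o=-E[:3,:3].T@E[:3,3]
    m=cv2.inRange(cv2.cvtColor(im,cv2.COLOR_BGR2HSV),(5,150,60),(20,255,255))
    k,l,st,ce=cv2.connectedComponentsWithStats(m)
    for i in range(1,k):
        if st[i,4]>40:
            d=E[:3,:3].T@((np.linalg.inv(K)@[*ce[i],1])*[1,-1,-1])
            print(n,st[i],ce[i].round(1),[(o+d*(z-o[2])/d[2]).round(0)[:2].tolist() for z in(114,125,130)],'cam',o.round(0))
    p=E@[534,222,137,1];q=K@(p[:3]*[1,-1,-1]);print('aim px',q[:2]/q[2])
    ims.append(im)
a=ims[0];b=cv2.resize(ims[1][60:220,220:440],(400,290))
o=np.zeros((384,800,3),np.uint8);o[:300,:400]=cv2.resize(a,(400,300));o[:290,400:]=b
cv2.imwrite('pics/c2.png',o);print(env.state()['opening'])
E
```

```text
wrist [418   3  23  25  98] [427.8  14. ] [[460.0, 386.0], [460.0, 380.0], [461.0, 378.0]] cam [468. 249. 385.]
wrist [445  51  23  24  91] [454.7  61. ] [[499.0, 396.0], [498.0, 390.0], [498.0, 387.0]] cam [468. 249. 385.]
wrist [425 131  55  97 196] [449.5 177.8] [[587.0, 369.0], [582.0, 364.0], [580.0, 362.0]] cam [468. 249. 385.]
wrist [436 133  48  80 178] [459.6 172.5] [[586.0, 378.0], [581.0, 372.0], [579.0, 370.0]] cam [468. 249. 385.]
wrist [143 164  51  50 717] [163.6 182.5] [[499.0, 149.0], [497.0, 153.0], [497.0, 155.0]] cam [468. 249. 385.]
wrist [237 176  34  31 600] [253.4 191.5] [[535.0, 214.0], [532.0, 216.0], [531.0, 216.0]] cam [468. 249. 385.]
aim px [261.42654256 194.97230513]
scene [117  25  52  10  75] [148.1  30.2] [[-1176.0, -350.0], [-1113.0, -343.0], [-1085.0, -340.0]] cam [1299.  -77.  547.]
scene [  0  30 111   6 225] [57.9 32.2] [[-1189.0, -869.0], [-1126.0, -848.0], [-1097.0, -839.0]] cam [1299.  -77.  547.]
scene [  58   65  118   39 2917] [117.4  84.1] [[-133.0, -371.0], [-97.0, -363.0], [-80.0, -360.0]] cam [1299.  -77.  547.]
scene [  0 108  17   3  43] [  8.2 109.1] [[79.0, -670.0], [110.0, -655.0], [124.0, -648.0]] cam [1299.  -77.  547.]
scene [325 151  11  11  61] [330.9 155.4] [[511.0, 229.0], [531.0, 221.0], [540.0, 217.0]] cam [1299.  -77.  547.]
scene [289 154  19   9  96] [298.4 157.3] [[510.0, 149.0], [530.0, 143.0], [539.0, 140.0]] cam [1299.  -77.  547.]
scene [  0 184  12  21 134] [  4.  191.6] [[576.0, -492.0], [595.0, -481.0], [603.0, -477.0]] cam [1299.  -77.  547.]
aim px [332.26587151 151.29572307]
0.0188071824083006
```

View pics/c2.png

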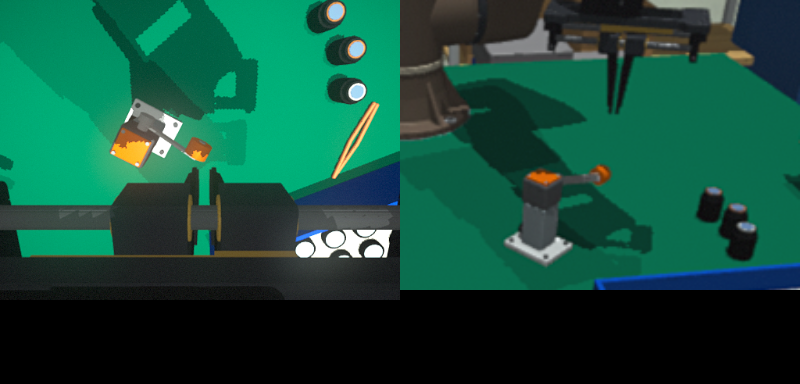

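The wrist view shows the orange roller at native pixel (253,191), which gives (532,216) at z=125. The scene view gives (531,221), with the fingertips almost shut directly above it. The TCP at (534.4,221.1) is about 4 mm outward of the roller's centre, as intended, so I go down.

Emit:
step_arm(
  plan=[
    [[0, 0, 30, 0, -1], [0, 0, 58, 0, -1], [0, 0, 72, 0, -1], [0, 0, 80, 0, -1], [0, 0, 88, 0, -1], [0, 0, 96, 0, -1], [0, 0, 96, 0, -1]],
  ],
)

```text
t: 1.95
eef_pos: [534.7, 222.9, 118.9]
tcp_rot: [3.14, 0.002, 2.746]
ft_force: [2.2, 2.3, 4.7]
opening: 0.004
grip_force: 2.3
```

Emit:
step_arm(
  plan=[
    [[0, 0, 8, 0, -1], [0, 0, 15, 0, -1], [0, 0, 20, 0, -1], [0, 0, 20, 0, -1], [0, 0, 20, 0, -1]],
  ],
)

```text
t: 2.37
eef_pos: [535.0, 222.6, 99.9]
tcp_rot: [3.14, 0.002, 2.745]
ft_force: [3.6, 3.1, 6.4]
opening: 0.007
grip_force: 2.8
```

```bash
python3 - <<'E'
from cell import env
import cv2
im=env.read_camera('scene');print(env.state()['ft_force'])
cv2.imwrite('pics/c3.png',cv2.resize(im[90:220,240:400],(640,520)))
E
```

```text
[2.81191909 2.20609158 6.10268156]
```

View pics/c3.png

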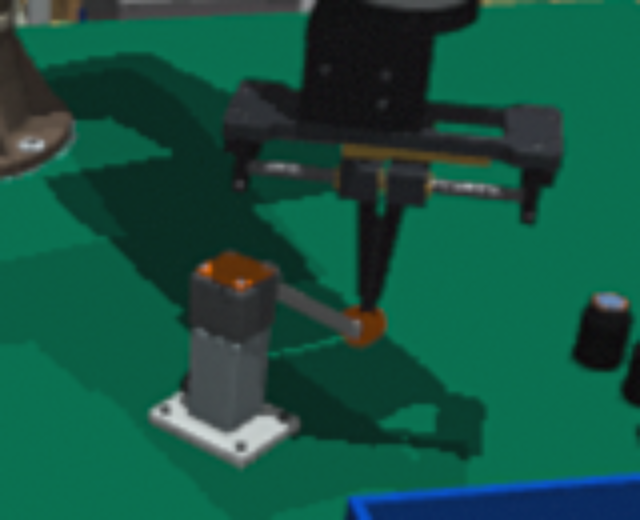

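The crop shows the fingertips on top of the roller at (365,325) and the lever pushed well down. The roller has sunk 37 mm, past the 27 mm click. Now I let it up.

Emit:
step_arm(
  plan=[
    [[0, 0, -10, 0, -1], [0, 0, -25, 0, -1], [0, 0, -45, 0, -1], [0, 0, -75, 0, -1], [0, 0, -105, 0, -1], [0, 0, -115, 0, -1], [0, 0, -115, 0, -1], [0, 0, -115, 0, -1]],
  ],
)

```text
t: 3.08
eef_pos: [533.6, 221.7, 213.7]
tcp_rot: [-3.141, -0.0, 2.745]
ft_force: [-0.8, 0.1, -0.9]
opening: 0.004
grip_force: 0.0
```

```bash
python3 - <<'E'
from cell import env
import cv2
im=env.read_camera('scene');s=env.state();print(s['ft_force'],s['eef_pos'],abs(s['qvel']).max())
old=cv2.imread('pics/s.png')
def f(a):
    m=cv2.inRange(cv2.cvtColor(a,cv2.COLOR_BGR2HSV),(5,150,60),(20,255,255))[140:175,315:345]
    M=cv2.moments(m);return M['m10']/M['m00']+315,M['m01']/M['m00']+140
print(f(old),f(im), 'blue/tray diff',cv2.absdiff(old,im)[145:190,160:215].max(),cv2.absdiff(old,im)[230:290,215:305].max())
E
```

```text
[ 0.08849564 -0.18684559 -0.88801302] [533.3814363  221.61482145 212.79597384] 0.019287489406848986
(331.0149253731343, 155.07462686567163) (330.8688524590164, 155.36065573770492) blue/tray diff 9 11
```

The roller is back at its rest pixel, and the blue switch and tray look unchanged. I'm handing the job in.

```bash
python3 -c "
from cell import env
print(env.job_done())"
```

```text
the job is handed in; nothing more can be done
None
```

I pressed the orange-roller lever down 37 mm, past its 27 mm click, and let it spring back to rest; the blue-roller switch and lens tray look unmoved, and the job is handed in, though the hand-in call returned no verdict.

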